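# Scoop resin lumps into the mixing bowl

### The job

Pick up the steel scoop by its red handle, scoop the three amber resin lumps out of the white tray and tip them gently, from low above it, into the blue bowl, without touching the lumps with the fingers. Leave the bowl standing upright and lay the scoop flat on the table again, right way up and clear of the tray.

Things in the scene. Friction and masses are not known exactly. Their poses are not given: they have to be found in the camera images.
- scoop: Flat steel scoop, red handle, 160 g, lying flat. Origin: under the pan's middle; +x out of its open mouth, z up. Pan (mm): 102 wide (y), rear wall x=-46 (34 high), sides 34 high, 18 in front, up to x=+24; then a bare lip 78 wide, to x=+40; floor and lip 1.5 thick. Handle: level bar behind the rear wall, x -121 to -46, 20 wide, 18 high, centred at z=70; grip it from above, closing along y, near x=-75.
- tray: White open tray, fixed. Origin: centre of underside, z up, +x along its length. Outside 220 (x) by 134 (y) by 32 mm high, walls and floor 5 mm: inside 210 by 124, floor 5 mm up. Corners at the +x end cut off at 45 degrees, 20 mm. Lump centres at x +20 to +82, |y| under 28; the -x half is empty: room to set the scoop's pan down, mouth to +x, and push it under the lumps up to the +x wall.
- blue_bowl: Blue ceramic bowl, empty, 400 g, loose. Origin: centre of its underside, z up. Rim 150 mm across outside, 60 mm high, wall 4 mm. A clear glass bowl of the same size stands nearby and is not the one.
- lump0: One of three amber (orange-yellow) resin lumps in the tray: knobbly, roughly round, 28 mm across, 24 mm high, 12 g; smooth (friction about 0.35): it hardly rolls, slides to the scoop's rear wall when the mouth is tilted 25 degrees or more up (safest for carrying) and out of it when tipped about 45 degrees down. Origin: its centre, 11 mm above the tray floor at the start (all of it lies within 16 mm of that point); its axes mean nothing.
- lump1: Another of three amber (orange-yellow) resin lumps in the tray: knobbly, roughly round, 28 mm across, 24 mm high, 12 g; smooth (friction about 0.35): it hardly rolls, slides to the scoop's rear wall when the mouth is tilted 25 degrees or more up (safest for carrying) and out of it when tipped about 45 degrees down. Origin: its centre, 11 mm above the tray floor at the start (all of it lies within 16 mm of that point); its axes mean nothing.
- lump2: The last of three amber (orange-yellow) resin lumps in the tray: knobbly, roughly round, 28 mm across, 24 mm high, 12 g; smooth (friction about 0.35): it hardly rolls, slides to the scoop's rear wall when the mouth is tilted 25 degrees or more up (safest for carrying) and out of it when tipped about 45 degrees down. Origin: its centre, 11 mm above the tray floor at the start (all of it lies within 16 mm of that point); its axes mean nothing.
Things that resemble listed ones, but are neither listed nor needed, are in the scene too. Leave any pink or purple look-alike of the scoop alone.

How it is judged:
On the way:
1. at least one lump is carried in the lifted scoop, clear of the tray (((x of lump0 in the frame of scoop between -0.05 and 0.045 m and y of lump0 in the frame of scoop between -0.05 and 0.05 m and z of lump0 in the frame of scoop between 0 and 0.05 m and height (world z) of lump0 above 0.07 m) or (x of lump1 in the frame of scoop between -0.05 and 0.045 m and y of lump1 in the frame of scoop between -0.05 and 0.05 m and z of lump1 in the frame of scoop between 0 and 0.05 m and height (world z) of lump1 above 0.07 m) or (x of lump2 in the frame of scoop between -0.05 and 0.045 m and y of lump2 in the frame of scoop between -0.05 and 0.05 m and z of lump2 in the frame of scoop between 0 and 0.05 m and height (world z) of lump2 above 0.07 m))), for 0.2 s.
At the end, for the whole second after the job is handed in: All three lumps rest inside the blue bowl (below its rim, within 65 mm of its axis), which stands upright (10 degrees); the scoop rests flat on the table, right way up (10 degrees, underside at most 15 mm up), its origin over 90 mm from the tray's centre (horizontal distance between each of lump0, lump1, lump2 and blue_bowl below 0.065 m and z of lump0 in the frame of blue_bowl between 0 and 0.058 m and linear speed of each of lump0, lump1, lump2, scoop below 0.03 m/s and z of lump1 in the frame of blue_bowl between 0 and 0.058 m and z of lump2 in the frame of blue_bowl between 0 and 0.058 m and angle between each of blue_bowl, scoop's own z axis and vertical below 0.17 rad and height (world z) of each of blue_bowl, scoop below 0.015 m and horizontal distance between scoop and tray above 0.09 m); the robot touches nothing.
It fails at once if a lump is touched by the gripper's fingers (contact force between the fingers and lump0 above 0.3 N or contact force between the fingers and lump1 above 0.3 N or contact force between the fingers and lump2 above 0.3 N).
It fails at once if a lump is thrown or dropped from high up (faster than 2 m/s, a fall of about 20 cm) (linear speed of any of lump0, lump1, lump2 above 2 m/s).
It also fails if it takes over 67 s, if anything falls off the work surface, if the arm or the gripper's body presses on something with over 40 N, if the wrist force passes 120 N, or if a joint passes its speed limit or range.

### The arm

A 6-joint arm with a two-finger parallel gripper is mounted at the origin on the work surface. World frame = base frame: x ahead of the robot, y to its left, z up, the work surface at z = 0. Lengths are in m, angles in rad, forces in N, time in s.
With the tool pointing down it reaches from about 0.3 to 0.775 m from the base axis. Payload 14.6 kg.
Tool frame: the origin (TCP) lies midway between the tips of the shut fingers; the grasp point (between the pads) lies 19 mm behind it; z points along the fingers, y is the line along which they close (so a half turn about z gives the same grasp; the last joint's range is limited). The gripper opens to 94 mm and grips with 3 to 60 N. Pads are 16 mm wide; open, the fingers measure 119 mm over their backs; the gripper's body (75 mm by 177 mm) begins 78 mm behind the grasp point.
Start: joints at [-0.067, 0.3, 1.521, -0, 1.321, -0.067], TCP at [0.55, -0, 0.205] pointing down, gripper open.
Joint ranges: [-3.03, 3.03], [-0.79, 2.21], [0.23, 2.52], [-1.04, 4.18], [0, 3.07], [-2.55, 2.55]. Speed limits (rad/s): [2.22, 2.22, 2.57, 3.14, 3.14, 3.14].

### API

Orientations are given as [roll, pitch, yaw] about the fixed x, y, z axes, in that order (R = Rz(yaw) Ry(pitch) Rx(roll)).
In Python, from station import ctrl gives the robot as it stands. The module is installed in compiled form; this text tells all that it offers.
- The arm moves only by the tool servo_tool, never from a script. Its argument "plan" is a list of rows, each a list of 7 numbers: the opening in per cent of the stroke, from 0 (shut) to 100 (fully open), then the shift along the tool's x, y, z in m, then the turn, a rotation vector about the tool's x, y, z in rad. A call has exactly 8 rows; each row shifts and turns the commanded pose from where the row before left it, along the tool's axes as they then stand; what a row does not reach is not made up. A row lasts 1/8 s, in which the tool goes at most 62.5 mm and 10.7 degrees, less where a joint would pass 70% of its speed; a pose out of reach is approached as far as the arm can. A call with a gripper value outside its range is refused whole. The fingers move at their own pace and stop on an object; "force" is the grip in N (left out, the last holds). Time passes only in rows, so rows that do not move let the fingers close, or fill a call up. It gives the time, the measured TCP pose, the force, the opening and the grip force at its end, in the units of the state.
- ctrl.get_obs(): the state, without advancing time (a new reading comes with each control period).
- ctrl.camera(name): name is "scene" or "side" or "wrist"; returns a dict with "pixels" (384x512x3 uint8, red, green, blue), "z_map" (384x512 float32, m along the optical axis (not along the pixel's ray), 0 where there is no reading), "mtx" (3x3 intrinsics, pixels), "pose" (4x4, takes a point from camera to world coordinates). Camera axes: x right, y up, looking along -z (the intrinsics and any distortion apply to the point x, -y, -z); pixel columns grow to the right and rows downward; lengths in m; the calibration is good to about 2 mm. A picture is of the moment at which its call begins.
- ctrl.hand_in(): hands the job in; it is judged then, once.
The state is a dict: "time_s": time; "qpos": joint angles; "joint_vel": joint speeds; "tau": joint torques, N m; "ee_pos": TCP position; "eef_rot": TCP orientation; "force": force on the tool from outside, world axes, zero at the start; "moment": the same for the moment, N m; "grip_width": finger opening in m; "grip_force": force on a finger pad.
Only numpy, scipy, OpenCV 4.12 (cv2) and the standard library are available. Lean on these libraries where they do the work, as an engineer would, in place of code of your own. Each camera call takes 0.05 s, during which the arm holds its last target. There are 200 camera calls.

## Working session

There is one attempt and no reset: what is moved stays moved. The work goes in short steps, Python scripts to look and compute and a tool call to move; the robot and the scene stay as the last step left them, time stands still between calls to the robot, and variables do not carry over. Pictures are saved under pics/ and viewed, at most 10 in all, crops included, and the job is handed in when it is done.

Besides the shell and the picture viewer there is one more tool, called by a JSON object that holds its "method" and its "body", one argument or row to a line. servo_tool: Moves the arm, as the interface text tells. Its arguments: {"type":"object","properties":{"plan":{"type":"array","items":{"type":"array","items":{"type":"number"}}},"force":{"type":"number"}},"required":["plan"]}

```bash
mkdir -p pics
cat > h.py <<'E'
import numpy as np, cv2
from station import ctrl
def cam(n):
    c=ctrl.camera(n); return c
def save(c,f,s=1): cv2.imwrite('pics/'+f,cv2.resize(cv2.cvtColor(c['pixels'],cv2.COLOR_RGB2BGR),None,fx=s,fy=s))
def pts(c):
    z=c['z_map'];v,u=np.mgrid[:z.shape[0],:z.shape[1]]
    K=c['mtx'];P=np.stack([(u-K[0,2])/K[0,0]*z,-(v-K[1,2])/K[1,1]*z,-z],-1)
    W=P@c['pose'][:3,:3].T+c['pose'][:3,3]; W[z==0]=np.nan
    return W
def ray(c,u,v,h):
    K=c['mtx'];d=c['pose'][:3,:3]@np.array([(u-K[0,2])/K[0,0],-(v-K[1,2])/K[1,1],-1]);o=c['pose'][:3,3]
    return o+d*(h-o[2])/d[2]
E
python3 - <<'E'
from h import *
a=cam('scene');b=cam('side')
im=np.hstack([a['pixels'],b['pixels']]);
save(a,'scene.png',1.5);save(b,'side.png',1.5)
np.set_printoptions(precision=3,suppress=True)
print(a['pose'],b['pose'],a['mtx']);print(ctrl.get_obs())
E
```

```text
[[ 0.885 -0.295  0.36   0.785]
 [ 0.466  0.543 -0.699 -0.5  ]
 [ 0.011  0.786  0.618  0.582]
 [ 0.     0.     0.     1.   ]] [[-0.977  0.101 -0.188  0.251]
 [-0.213 -0.487  0.847  1.169]
 [-0.006  0.867  0.498  0.651]
 [ 0.     0.     0.     1.   ]] [[350.916   0.    258.127]
 [  0.    350.916 194.53 ]
 [  0.      0.      1.   ]]
{'time_s': 0.1, 'qpos': array([-0.067,  0.3  ,  1.522,  0.   ,  1.321, -0.067]), 'joint_vel': array([-0.001, -0.001, -0.002,  0.001, -0.   , -0.   ]), 'tau': array([  0.002, -53.264, -35.328,   0.071,   0.023,  -0.   ]), 'ee_pos': array([0.55 , 0.   , 0.205]), 'eef_rot': array([-3.141, -0.   ,  1.571]), 'force': array([ 0.149, -0.362,  0.128]), 'moment': array([-0.013,  0.038,  0.001]), 'grip_force': 0.0, 'grip_width': 0.09438119086676287}
```

View pics/scene.png

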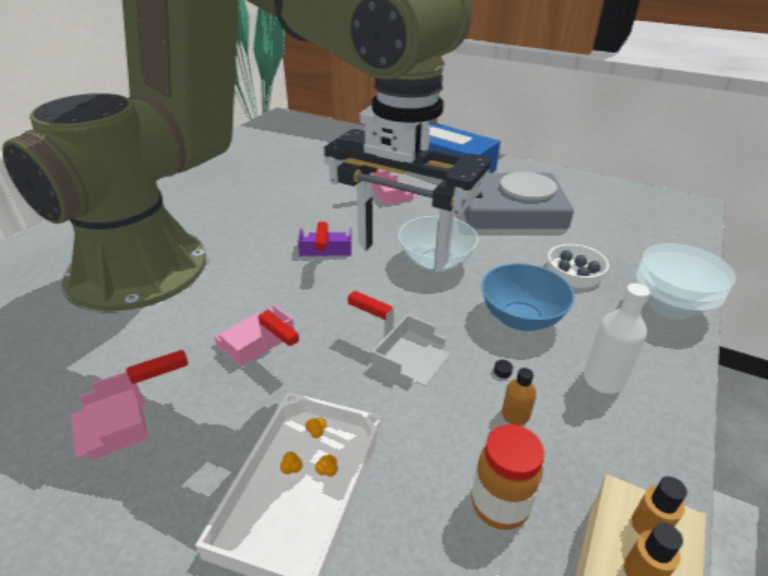

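View pics/side.png

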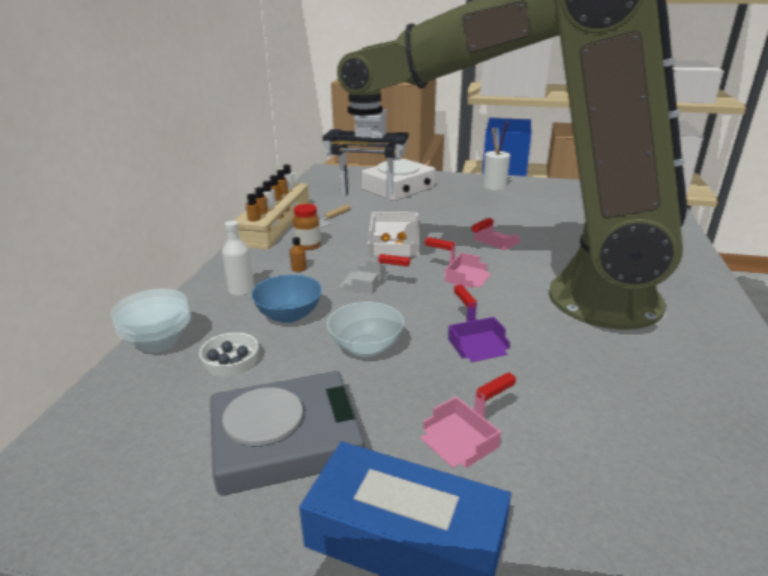

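The scene view (768x576) shows the steel scoop with its pan at (412,350) and red handle at (370,305). The tray is at (295,485), with lumps at (316,427), (291,463) and (327,466), and the blue bowl is at (527,298). The pink and purple scoops are decoys. The side view shows the same layout, with the clear bowls at (152,320) and (366,330).

```bash
cat > m.py <<'E'
from h import *
np.set_printoptions(precision=4,suppress=True)
a=cam('scene');W=pts(a);hsv=cv2.cvtColor(a['pixels'],cv2.COLOR_RGB2HSV);H,S,V=[hsv[...,i].astype(int) for i in range(3)]
def comps(m,n,off=(0,0)):
    k,l,s,c=cv2.connectedComponentsWithStats(m.astype(np.uint8))
    for i in range(1,k):
        if s[i,4]>=n: yield l==i,s[i],c[i]
print('red')
for m,s,c in comps(((H<5)|(H>174))&(S>180)&(V>90),40):
    p=W[m];p=p[~np.isnan(p[:,0])];t=p[p[:,2]>np.nanmedian(p[:,2])]
    print(s,c,np.median(p,0),p.min(0),p.max(0))
print('amber')
for m,s,c in comps((H>10)&(H<26)&(S>170)&(V>110),25): 
    p=W[m];print(s,c,np.nanmedian(p,0),np.nanmax(p[:,2]), ray(a,*c,.017))
print('blue bowl')
for m,s,c in comps((H>98)&(H<115)&(S>110),300):
    p=W[m];q=p[p[:,2]>0.054].astype(np.float32);print(s,c,len(q))
    if len(q)>10:
        A=np.c_[2*q[:,:2],np.ones(len(q))];x=np.linalg.lstsq(A,(q[:,:2]**2).sum(1),rcond=None)[0];print(x[:2],np.sqrt(x[2]+x[:2]@x[:2]),np.nanmax(p[:,2]))
# tray
print('tray');wm=(S<40)&(V>120)&(W[...,2]>.024)&(W[...,2]<.038)
roi=np.zeros_like(wm);roi[255:384,125:260]=1
q=W[wm&roi];print(len(q),cv2.minAreaRect(q[:,:2].astype(np.float32)*1000))
roi[:]=0;roi[205:262,225:305]=1
m=roi&(W[...,2]>.004)&(W[...,2]<.045)&(S<60); q=W[m]
print('scoop',len(q),cv2.minAreaRect(q[:,:2].astype(np.float32)*1000),q.min(0),q.max(0))
E
python3 m.py; python3 -c "
import cv2;i=cv2.imread('pics/scene.png')[270:410,320:480];cv2.imwrite('pics/c.png',cv2.resize(i,None,fx=4,fy=4))"
```

```text
red
[211 148   7  19 117] [214.0513 157.0598] [0.3125 0.1563 0.0771] [0.2825 0.1331 0.0618] [0.3291 0.2009 0.0798]
[232 194  29  19 247] [245.583  202.6802] [0.4794 0.0316 0.0766] [0.4428 0.0247 0.0613] [0.5139 0.0459 0.0801]
[173 207  26  23 278] [185.2914 218.1583] [ 0.3914 -0.075   0.0768] [ 0.3532 -0.0891  0.0634] [ 0.4236 -0.054   0.0798]
[ 85 234  40  21 423] [104.0733 244.0426] [ 0.2972 -0.2121  0.0764] [ 0.2698 -0.242   0.063 ] [ 0.3208 -0.178   0.0804]
[ 324  283   38   37 1027] [341.5589 300.7283] [ 0.7515 -0.1428  0.1089] [ 0.7234 -0.1677  0.0936] [ 0.7821 -0.1077  0.1117]
amber
[338 254  10  14  79] [342.6709 259.6709] [ 0.7216 -0.0113  0.057 ] 0.06534069467302273 [0.7171 0.026  0.017 ]
[336 256  21  27 168] [345.4702 270.0655] [ 0.7324 -0.0184  0.0338] 0.06928959938270729 [0.7305 0.0016 0.017 ]
[204 279  13  13 125] [210.184 284.24 ] [ 0.5095 -0.1629  0.0214] 0.02899212735859924 [ 0.5063 -0.159   0.017 ]
[187 301  14  15 149] [193.3691 308.7181] [ 0.5122 -0.2212  0.0209] 0.029216966450286597 [ 0.5099 -0.2194  0.017 ]
[319 300  42  34 530] [336.5642 321.734 ] [ 0.7547 -0.
[... 306 characters left out ...]
 28] [323.5714 345.8214] [ 0.7454 -0.1702  0.0081] 0.013293075388797315 [ 0.7453 -0.1745  0.017 ]
[418 364  31  20 257] [428.4086 377.3307] [ 0.8891 -0.1973  0.099 ] 0.11006384963277216 [ 0.9086 -0.1461  0.017 ]
blue bowl
[286  81  47  34 580] [311.1017  96.5483] 529
[0.4189 0.3659] 0.3262825792510196 0.3530672219120678
[ 322  176   60   44 2049] [350.7355 196.9073] 287
[0.6773 0.2048] 0.07158990709868528 0.06051913788485919
tray
1594 ((532.9190063476562, -231.66018676757812), (135.4091796875, 223.47288513183594), 10.491703987121582)
scoop 706 ((547.1206665039062, 32.346885681152344), (105.54300689697266, 78.17866516113281), 84.92329406738281) [ 0.5076 -0.0227  0.004 ] [0.5902 0.0863 0.0445]
```

View pics/c.png

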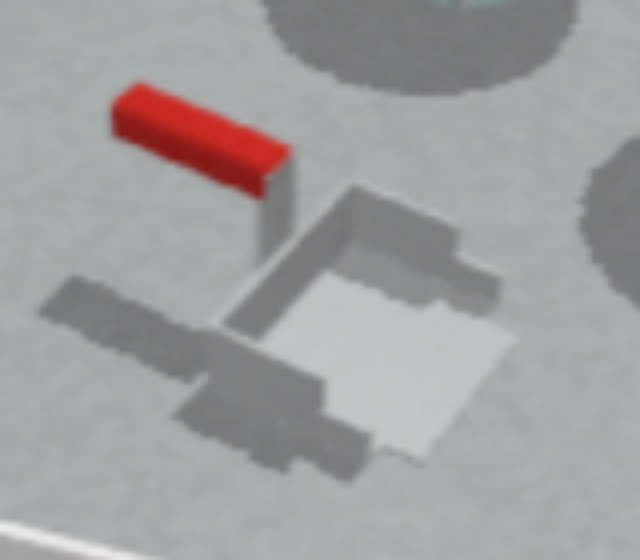

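The crop shows the scoop lying flat, mouth to the lower right. The handle runs straight behind it and the pan has no lumps in it.

```bash
cat > m2.py <<'E'
from h import *
np.set_printoptions(precision=4,suppress=True)
a=cam('scene');W=pts(a);hsv=cv2.cvtColor(a['pixels'],cv2.COLOR_RGB2HSV);H,S,V=[hsv[...,i].astype(int) for i in range(3)]
r=np.zeros(H.shape,bool);r[190:215,228:266]=1
q=W[r&((H<6)|(H>173))&(S>150)&(V>60)&(W[...,2]>.0768)]
print('handle top',len(q),cv2.minAreaRect(q[:,:2].astype(np.float32)*1000),q[:,:2].mean(0),cv2.fitLine(q[:,:2].astype(np.float32),cv2.DIST_L2,0,.01,.01).ravel())
b=cam('side');Wb=pts(b);hb=cv2.cvtColor(b['pixels'],cv2.COLOR_RGB2HSV).astype(int)
q=Wb[(((hb[...,0]<6)|(hb[...,0]>173))&(hb[...,1]>150))&(Wb[...,2]>.075)&(Wb[...,2]<.085)]
q=q[(abs(q[:,0]-.48)<.06)&(abs(q[:,1]-.035)<.04)]
print('side',len(q),cv2.minAreaRect(q[:,:2].astype(np.float32)*1000),q[:,:2].mean(0))
# scoop upper edges & tray from both, by height bands
for n,C,P in(('scene',a,W),('side',b,Wb)):
    hs=cv2.cvtColor(C['pixels'],cv2.COLOR_RGB2HSV).astype(int)
    m=(abs(P[...,0]-.545)<.06)&(abs(P[...,1]-.03)<.07)&(P[...,2]>.006)&(P[...,2]<.04)&(hs[...,1]<60)
    q=P[m];print(n,'pan',len(q),cv2.minAreaRect(q[:,:2].astype(np.float32)*1000))
    m=(abs(P[...,0]-.53)<.12)&(abs(P[...,1]+.23)<.15)&(P[...,2]>.027)&(P[...,2]<.037)&(hs[...,1]<60)
    q=P[m];print(n,'tray',len(q),cv2.minAreaRect(q[:,:2].astype(np.float32)*1000))
    m=(hs[...,0]>98)&(hs[...,0]<115)&(hs[...,1]>110)&(P[...,2]>.057)&(P[...,2]<.066)&(abs(P[...,0]-.68)<.1)&(abs(P[...,1]-.2)<.1)
    q=P[m];print(n,'bowl',len(q),cv2.minEnclosingCircle(q[:,:2].astype(np.float32)*1000))
q=W[(S<60)&(W[...,2]>.05)&(W[...,2]<.068)&(W[...,1]>.1)&(W[...,0]>.4)]
print('glass?',np.percentile(q,[0,50,100],axis=0))
E
python3 m2.py
```

```text
handle top 122 ((478.6188049316406, 36.835548400878906), (18.152816772460938, 71.60726165771484), 87.55854034423828) [0.4786 0.0368] [ 0.9969 -0.0788  0.4786  0.0368]
side 44 ((475.25225830078125, 48.12407684326172), (17.745555877685547, 64.35961151123047), 81.55879974365234) [0.4755 0.047 ]
scene pan 649 ((547.2875366210938, 32.00498962402344), (105.39248657226562, 77.48985290527344), 84.83181762695312)
scene tray 1358 ((533.1651611328125, -232.03009033203125), (134.75466918945312, 222.1787567138672), 10.395195960998535)
scene bowl 165 ((676.9532470703125, 205.11865234375), 74.3188705444336)
side pan 243 ((548.1793212890625, 36.27741622924805), (108.79370880126953, 77.66860961914062), 85.5992202758789)
side tray 138 ((533.7400512695312, -225.80532836914062), (133.82333374023438, 227.66360473632812), 10.533317565917969)
side bowl 44 ((675.9636840820312, 212.92361450195312), 73.78630065917969)
glass? [[0.4007 0.1001 0.05  ]
 [0.7722 0.5084 0.0603]
 [1.0538 1.2133 0.068 ]]
```

{"method": "servo_tool", "body": {
  "plan": [
    [100,0,0,0,0,0,0.18],
    [100,0,0,0,0,0,0.18],
    [100,0,0,0,0,0,0.18],
    [100,0,0,0,0,0,0.18],
    [100,0,0,0,0,0,0.18],
    [100,0,0,0,0,0,0.18],
    [100,0,0,0,0,0,0.18],
    [100,0,0,0,0,0,0.18]
  ]
}}

```text
time_s: 1.25
ee_pos: [0.5499, -0.0, 0.2053]
eef_rot: [-3.142, 0.0, 0.125]
force: [-0.5, 0.7, -0.6]
grip_width: 0.094
grip_force: 0.0
```

{"method": "servo_tool", "body": {
  "plan": [
    [100,-0.029,-0.0218,0,0,0,0],
    [100,-0.029,-0.0218,0,0,0,0],
    [100,0,0,0,0,0,0.104],
    [100,0,0,0,0,0,0.103],
    [100,0,0,0,0,0,0],
    [100,0,0,0,0,0,0],
    [100,0,0,0,0,0,0],
    [100,0,0,0,0,0,0]
  ]
}}

```text
time_s: 2.25
ee_pos: [0.4868, 0.0356, 0.2054]
eef_rot: [3.142, 0.0, -0.076]
force: [-0.3, 0.3, 0.5]
grip_width: 0.0941
grip_force: 0.0
```

Run:
```python
from h import *
np.set_printoptions(precision=4,suppress=True)
c=cam('wrist');save(c,'w1.png');W=pts(c);h=cv2.cvtColor(c['pixels'],cv2.COLOR_RGB2HSV).astype(int)
m=((h[...,0]<6)|(h[...,0]>173))&(h[...,1]>150)&(W[...,2]>.074)&(W[...,2]<.086)
q=W[m];print(len(q),np.nanmedian(q[:,2]),cv2.minAreaRect(q[:,:2].astype(np.float32)*1000))
m=(W[...,2]>.006)&(W[...,2]<.04)&(h[...,1]<60)&(abs(W[...,0]-.545)<.06)&(abs(W[...,1]-.03)<.07)
q=W[m];print(len(q));len(q) and print(cv2.minAreaRect(q[:,:2].astype(np.float32)*1000))
print(ctrl.get_obs()['ee_pos'],ctrl.get_obs()['eef_rot'],ctrl.get_obs()['qpos'],c['pose'])
```

```text
1306 0.07801426705629008 ((354.82989501953125, 45.445777893066406), (177.40785217285156, 285.27386474609375), 55.9853630065918)
1102
((552.0404663085938, 31.531579971313477), (102.49559783935547, 69.87107849121094), 84.91191864013672)
[0.4868 0.0356 0.2054] [ 3.1416  0.0001 -0.0757] [-0.002   0.1617  1.691  -0.      1.2889  1.6446] [[-0.0762  0.9549  0.2868  0.5721]
 [-0.9971 -0.073  -0.0218  0.0282]
 [ 0.0001 -0.2877  0.9577  0.3839]
 [ 0.      0.      0.      1.    ]]
```

View pics/w1.png

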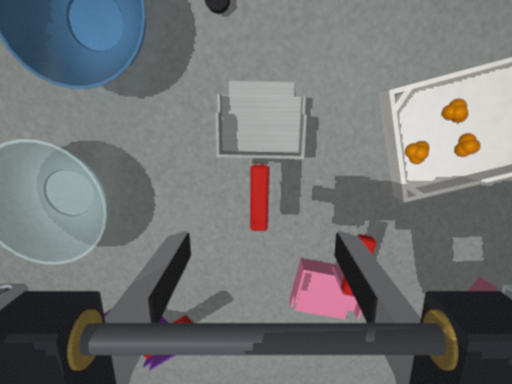

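The wrist view shows the handle at (260,197), aligned between the fingers. The tray is at the right with lumps at (417,152), (456,111) and (467,146), and the blue bowl is at upper left.

Run:
```python
from h import *
np.set_printoptions(precision=4,suppress=True)
c=cam('wrist');W=pts(c);h=cv2.cvtColor(c['pixels'],cv2.COLOR_RGB2HSV).astype(int)
m=((h[...,0]<6)|(h[...,0]>173))&(h[...,1]>150)&(W[...,2]>.074)&(abs(W[...,0]-.478)<.06)&(abs(W[...,1]-.036)<.025)
q=W[m];print(len(q),cv2.minAreaRect(q[:,:2].astype(np.float32)*1000))
m=(h[...,0]>98)&(h[...,0]<115)&(h[...,1]>110)&(W[...,2]>.056);q=W[m];q=q[abs(q[:,1]-.2)<.1]
A=np.c_[2*q[:,:2],np.ones(len(q))];x=np.linalg.lstsq(A,(q[:,:2]**2).sum(1),rcond=None)[0];print('bowl',len(q),x[:2],np.sqrt(x[2]+x[:2]@x[:2]))
m=(W[...,2]>.027)&(W[...,2]<.037)&(h[...,1]<60)&(h[...,2]>120)&(W[...,1]<-.08)&(W[...,0]>.42)
q=W[m][:,:2];d=np.array([-.181,.983]);n=np.array([.983,.181]);r=q-[.533,-.232]
print('tray edges',len(q),np.percentile(r@d,[99,99.7]),np.percentile(r@n,[.5,1,50,99,99.5]))
m=(h[...,0]>10)&(h[...,0]<26)&(h[...,1]>170)&(W[...,1]<-.08)
k,l,s,cc=cv2.connectedComponentsWithStats(m.astype(np.uint8))
for i in range(1,k):
  if s[i,4]>50: p=ray(c,*cc[i],.016)[:2]-[.533,-.232];print('lump in tray',p@d,-p@n)
v=W[(W[...,2]>.05)&(W[...,2]<.07)&(h[...,1]<60)&(W[...,1]>.1)&(W[...,0]<.62)];print('glass',np.percentile(v,[2,98],axis=0))
```

```text
1085 ((481.6866149902344, 38.245635986328125), (17.727224349975586, 70.90705871582031), 85.00122833251953)
bowl 826 [0.6792 0.205 ] 0.07159579719499477
tray edges 1993 [0.1093 0.1095] [-0.0651 -0.0649  0.02    0.0687  0.0687]
lump in tray 0.030208076978901408 -0.025485357473843055
lump in tray 0.020171913178778245 0.018285659895986527
lump in tray 0.07915548700809547 0.011001824433682061
glass [[0.4143 0.2144 0.0504]
 [0.5592 0.3471 0.0604]]
```

{"method": "servo_tool", "body": {
  "plan": [
    [100,0,0,0.03,0,0,0],
    [100,0,0,0.03,0,0,0],
    [100,0,0,0.03,0,0,0],
    [100,0,0,0.03,0,0,0],
    [100,0,0,0.015,0,0,0],
    [100,0,0,0.015,0,0,0],
    [100,0,0,0,0,0,0],
    [100,0,0,0,0,0,0]
  ]
}}

```text
time_s: 3.35
ee_pos: [0.4873, 0.0356, 0.0562]
eef_rot: [-3.142, -0.001, -0.076]
force: [0.6, -0.5, 0.5]
grip_width: 0.0942
grip_force: 0.0
```

{"method": "servo_tool", "body": {
  "plan": [
    [100,0,0,0.005,0,0,0.009],
    [100,0,0,0,0,0,0],
    [0,0,0,0,0,0,0],
    [0,0,0,0,0,0,0],
    [0,0,0,0,0,0,0],
    [0,0,0,0,0,0,0],
    [0,0,0,0,0,0,0],
    [0,0,0,0,0,0,0]
  ],
  "force": 55
}}

```text
time_s: 4.35
ee_pos: [0.4868, 0.0357, 0.0505]
eef_rot: [-3.142, -0.0, -0.085]
force: [0.2, -0.3, -0.8]
grip_width: 0.0379
grip_force: 0.0
```

{"method": "servo_tool", "body": {
  "plan": [
    [0,0,0,0,0,0,0],
    [0,0,0,0,0,0,0],
    [0,0,0,0,0,0,0],
    [0,0,0,0,0,0,0],
    [0,0,0,-0.01,0,0,0],
    [0,0,0,-0.03,0,0,0],
    [0,0,0,-0.04,0,0,0],
    [0,0,0,-0.04,0,0,0]
  ]
}}

```text
time_s: 5.35
ee_pos: [0.4865, 0.0356, 0.1722]
eef_rot: [3.142, -0.0, -0.085]
force: [0.7, -0.7, -2.4]
grip_width: 0.0195
grip_force: 54.8
```

```bash
cat > pan.py <<'E'
from h import *
from scipy.spatial.transform import Rotation as R
np.set_printoptions(precision=4,suppress=True)
o=ctrl.get_obs();c=cam('wrist');W=pts(c);Rt=R.from_euler('xyz',o['eef_rot']).as_matrix()
T=(W-o['ee_pos'])@Rt   # tool frame
h=cv2.cvtColor(c['pixels'],cv2.COLOR_RGB2HSV).astype(int)
m=(T[...,0]>.02)&(T[...,0]<.135)&(abs(T[...,1])<.07)&(T[...,2]>-.0)&(T[...,2]<.07)
q=T[m];print(len(q),'tool x',np.percentile(q[:,0],[.5,50,99.5]),'y',np.percentile(q[:,1],[.5,50,99.5]),'z',np.percentile(q[:,2],[1,50,99]))
f=q[(q[:,2]>.04)];A=np.c_[f[:,:2],np.ones(len(f))];print('floor plane z=ax+by+c',len(f),np.linalg.lstsq(A,f[:,2],rcond=None)[0])
print('rect',cv2.minAreaRect(q[:,:2].astype(np.float32)*1000),cv2.minAreaRect(q[q[:,0]<.1][:,:2].astype(np.float32)*1000))
E
python3 pan.py
```

```text
19539 tool x [0.0308 0.0697 0.1162] y [-0.0501  0.0001  0.0507] z [0.0156 0.0494 0.0513]
floor plane z=ax+by+c 15485 [0.011  0.     0.0486]
rect ((73.64791870117188, 0.171722412109375), (102.54202270507812, 86.77415466308594), 89.20240020751953) ((65.33047485351562, 0.24442672729492188), (102.54232788085938, 70.36186218261719), 89.38619995117188)
```

{"method": "servo_tool", "body": {
  "plan": [
    [0,0.0131,0.048,0,0,0,0],
    [0,0.0131,0.048,0,0,0,0],
    [0,0.0131,0.048,0,0,0,0],
    [0,0.0131,0.048,0,0,0,0],
    [0,0.0131,0.048,0,0,0,0],
    [0,0.0131,0.048,0,0,0,0],
    [0,0.0131,0.048,0,0,0,0],
    [0,0.0131,0.048,0,0,0,0]
  ]
}}

```text
time_s: 6.4
ee_pos: [0.5585, -0.3575, 0.1708]
eef_rot: [3.142, -0.0, -0.085]
force: [1.0, -0.1, -1.6]
grip_width: 0.019
grip_force: 54.8
```

{"method": "servo_tool", "body": {
  "plan": [
    [0,0,0,0,0,0,-0.17],
    [0,0,0,0,0,0,-0.18],
    [0,0,0,0,0,0,-0.18],
    [0,0,0,0,0,0,-0.18],
    [0,0,0,0,0,0,-0.18],
    [0,0,0,0,0,0,-0.18],
    [0,0,0,0,0,0,-0.18],
    [0,0,0,0,0,0,-0.18]
  ]
}}

```text
time_s: 7.4
ee_pos: [0.5584, -0.3558, 0.1707]
eef_rot: [-3.141, 0.0, 1.351]
force: [-0.5, 0.2, -2.1]
grip_width: 0.0197
grip_force: 54.8
```

{"method": "servo_tool", "body": {
  "plan": [
    [0,0,0,0,0,0,-0.15],
    [0,0,0,0,0,0,-0.15],
    [0,0,0,0,0,0,-0.1],
    [0,0,0,0.025,0,0,0],
    [0,0,0,0.025,0,0,0],
    [0,0,0,0,0,0,0],
    [0,0,0,0,0,0,0],
    [0,0,0,0,0,0,0]
  ]
}}

```text
time_s: 8.4
ee_pos: [0.5589, -0.3562, 0.1219]
eef_rot: [3.14, 0.001, 1.745]
force: [0.8, 0.1, -1.3]
grip_width: 0.0198
grip_force: 54.8
```

```bash
cat > w.py <<'E'
from h import *
import sys
from scipy.spatial.transform import Rotation as R
np.set_printoptions(precision=4,suppress=True)
o=ctrl.get_obs();c=cam('wrist');save(c,sys.argv[1]);W=pts(c);Rt=R.from_euler('xyz',o['eef_rot']).as_matrix()
T=(W-o['ee_pos'])@Rt;h=cv2.cvtColor(c['pixels'],cv2.COLOR_RGB2HSV).astype(int)
m=(W[...,2]>.026)&(W[...,2]<.037)&(h[...,1]<50)&(h[...,2]>110)&(T[...,2]<.11)&(abs(W[...,0]-.53)<.13)&(W[...,1]<-.08)
p=(T[...,0]>.02)&(T[...,0]<.13)&(abs(T[...,1])<.056)&(T[...,2]<.06);m&=~p
q=T[m];print('tray wall top in tool',len(q),'x',np.percentile(q[:,0],[1,99,99.7]),'y',np.percentile(q[:,1],[.3,99.7]),cv2.minAreaRect(q[:,:2].astype(np.float32)*1000))
b=q[(q[:,0]>.02)&(q[:,0]<.17)]
for s in(-1,1):
    e=b[b[:,1]*s>.045]
    if len(e)>20:print('side',s,len(e),np.polyfit(e[:,0],e[:,1],1))
print(o['qpos'],o['ee_pos'],o['eef_rot'])
m=(h[...,0]>10)&(h[...,0]<26)&(h[...,1]>150)
k,l,s,cc=cv2.connectedComponentsWithStats(m.astype(np.uint8))
for i in range(1,k):
  if s[i,4]>80: print('amber',s[i,4],cc[i],np.nanmedian(T[l==i],0),np.nanmedian(W[l==i],0))
E
python3 w.py w2.png
```

```text
tray wall top in tool 1484 x [0.0768 0.1638 0.1644] y [-0.069   0.0654] ((-6.46697998046875, -1.6989288330078125), (134.46092224121094, 343.511474609375), 89.9449462890625)
side -1 796 [ 0.0069 -0.0668]
side 1 677 [-0.0202  0.065 ]
[-0.6226  0.621   1.2556  0.      1.2631 -0.7966] [ 0.5589 -0.3562  0.1219] [3.1402 0.0014 1.7448]
amber 817 [285.6548  17.4064] [0.1532 0.02   0.0989] [ 0.5519 -0.2019  0.0228]
amber 301 [501.3654  13.0565] [0.1607 0.204  0.1127] [ 0.7324 -0.1626  0.0093]
amber 798 [233.3647  31.3258] [ 0.1437 -0.0233  0.099 ] [ 0.5115 -0.2185  0.0226]
```

View pics/w2.png

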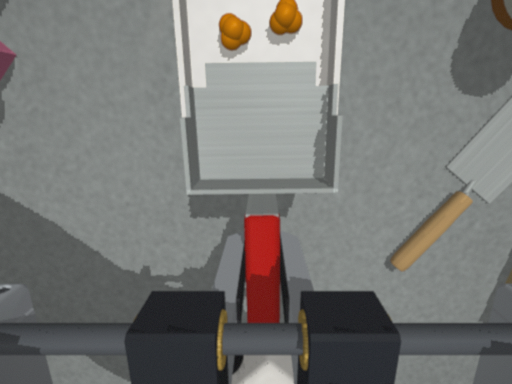

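The scoop pan is centred between the tray walls ((180..345) px), with its mouth edge at row 63. Two lumps lie ahead at (235,31) and (286,17), and the third is out of frame.

{"method": "servo_tool", "body": {
  "plan": [
    [0,0,-0.002,0.02,0,0,0],
    [0,0,0,0.02,0,0,0],
    [0,0,0,0.012,0,0,0],
    [0,0,0,0.006,0,0,0],
    [0,0,0,0.004,0,0,0],
    [0,0,0,0.002,0,0,0],
    [0,0,0,0,0,0,0],
    [0,0,0,0,0,0,0]
  ]
}}

```text
time_s: 9.45
ee_pos: [0.5567, -0.3563, 0.0568]
eef_rot: [3.141, 0.0, 1.745]
force: [-0.3, -0.5, -2.0]
grip_width: 0.0195
grip_force: 54.8
```

{"method": "servo_tool", "body": {
  "plan": [
    [0,0,0,0.001,0,0,0],
    [0,0,0,0.001,0,0,0],
    [0,0,0,0.001,0,0,0],
    [0,0,0,0,0,0,0],
    [0,0,0,0,0,0,0],
    [0,0,0,0,0,0,0],
    [0,0,0,0,0,0,0],
    [0,0,0,0,0,0,0]
  ]
}}

```text
time_s: 10.45
ee_pos: [0.5569, -0.3569, 0.0551]
eef_rot: [3.14, 0.002, 1.745]
force: [-3.1, -0.4, 11.0]
grip_width: 0.0196
grip_force: 54.9
```

{"method": "servo_tool", "body": {
  "plan": [
    [0,0.012,0,-0.0005,0,0,0],
    [0,0.013,0,0,0,0,0],
    [0,0.013,0,0,0,0,0],
    [0,0.013,0,0,0,0,0],
    [0,0.013,0,0,0,0,0],
    [0,0.013,0,0,0,0,0],
    [0,0.013,0,0,0,0,0],
    [0,0.01,0,0,0,0,0]
  ]
}}

```text
time_s: 11.45
ee_pos: [0.5401, -0.2581, 0.0554]
eef_rot: [3.139, 0.003, 1.745]
force: [1.0, -3.6, 7.9]
grip_width: 0.0197
grip_force: 54.9
```

```bash
python3 w.py w3.png; python3 -c "
from h import *
c=cam('scene')['pixels'][225:384,110:290];cv2.imwrite('pics/s3.png',cv2.resize(cv2.cvtColor(c,cv2.COLOR_RGB2BGR),None,fx=3.5,fy=3.5))"
```

```text
tray wall top in tool 7781 x [-0.0501  0.1359  0.1362] y [-0.0678  0.0669] ((27.075355529785156, -0.32685089111328125), (134.84315490722656, 218.5564422607422), 89.48272705078125)
side -1 2331 [ 0.0517 -0.0675]
side 1 2274 [-0.0579  0.0669]
[-0.5068  0.5617  1.519  -0.0005  1.0574 -0.6807] [ 0.5401 -0.2581  0.0554] [3.1392 0.0025 1.7449]
amber 2593 [231.6298  70.0818] [ 0.1071 -0.0186  0.0314] [ 0.5034 -0.1559  0.0238]
amber 1349 [294.5982  55.5337] [0.1147 0.0217 0.0312] [ 0.5412 -0.1415  0.024 ]
```

View pics/s3.png

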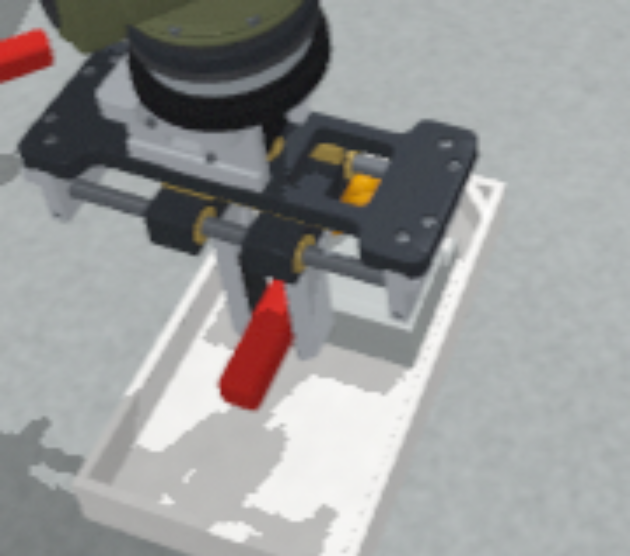

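The crop shows the scoop well into the tray, with the gripper body hiding the lumps. By the wrist measurement about 14 mm remains to the wall, so I push on slowly.

{"method": "servo_tool", "body": {
  "plan": [
    [0,0.004,0,0,0,0,0],
    [0,0.004,0,0,0,0,0],
    [0,0.003,0,0,0,0,0],
    [0,0.002,0,0,0,0,0],
    [0,0.001,0,0,0,0,0],
    [0,0,0,0,0,0,0],
    [0,0,0,0,0,0,0],
    [0,0,0,0,0,0,0]
  ]
}}

```text
time_s: 12.55
ee_pos: [0.5377, -0.2447, 0.0554]
eef_rot: [3.139, 0.002, 1.745]
force: [1.0, -3.0, 8.2]
grip_width: 0.0196
grip_force: 54.9
```

```bash
python3 w.py w4.png
```

```text
tray wall top in tool 5154 x [-0.0488  0.1215  0.1221] y [-0.0679  0.0668] ((34.44818878173828, -0.583953857421875), (134.7919464111328, 175.8657989501953), 89.63998413085938)
side -1 1852 [ 0.0205 -0.0655]
side 1 1756 [-0.0232  0.0645]
[-0.4889  0.5467  1.5432 -0.0004  1.0484 -0.6626] [ 0.5377 -0.2447  0.0554] [3.1392 0.0023 1.7448]
amber 2508 [228.5522  87.5371] [ 0.0963 -0.0211  0.0311] [ 0.5005 -0.1535  0.024 ]
amber 1279 [292.5403  77.4418] [0.1018 0.0208 0.0311] [ 0.5403 -0.141   0.0241]
```

View pics/w4.png

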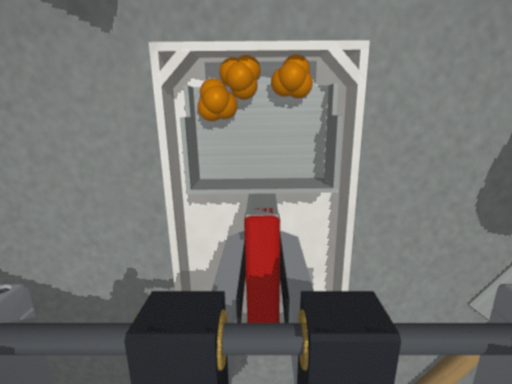

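The wrist view shows all three lumps in the scoop at (217,100), (240,76) and (293,76), with the lip against the +x wall. Next I tilt the mouth up, keeping the lip at the wall.

Run:
```python
import numpy as np
P=[]
for k in range(9):
    t=.065*k;c,s=np.cos(t),np.sin(t)
    P.append((t,.1165*(1-c)-.051*s-.0015*min(1,k/2),.051*(c-1)-.0305*s+.0005*k))
for a,b in zip(P,P[1:]):
    t=a[0];d=np.subtract(b,a)[1:];print(np.round([d@[np.cos(t),np.sin(t)],d@[np.sin(t),-np.cos(t)]],4))
print(P[-1])
```

```text
[-0.0038  0.0016]
[-0.0034  0.0016]
[-0.0023  0.0017]
[-0.0019  0.0018]
[-0.0016  0.002 ]
[-0.0012  0.0022]
[-0.0009  0.0025]
[-0.0007  0.0028]
(0.52, np.float64(-0.01144182146247678), np.float64(-0.017896066040673828))
```

{"method": "servo_tool", "body": {
  "plan": [
    [0,-0.0038,0,0.0016,0,0.065,0],
    [0,-0.0034,0,0.0016,0,0.065,0],
    [0,-0.0023,0,0.0017,0,0.065,0],
    [0,-0.0019,0,0.0018,0,0.065,0],
    [0,-0.0016,0,0.002,0,0.065,0],
    [0,-0.0012,0,0.0022,0,0.065,0],
    [0,-0.0009,0,0.0025,0,0.065,0],
    [0,-0.0007,0,0.0028,0,0.065,0]
  ]
}}

```text
time_s: 13.6
ee_pos: [0.5389, -0.2553, 0.036]
eef_rot: [3.141, -0.522, 1.745]
force: [0.0, 0.2, -1.8]
grip_width: 0.0195
grip_force: 54.9
```

```bash
python3 w.py w5.png
```

```text
tray wall top in tool 5236 x [-0.0755  0.1119  0.1126] y [-0.0669  0.0677] ((18.122886657714844, 0.5114898681640625), (134.9646759033203, 188.93844604492188), 89.52263641357422)
side -1 1536 [ 0.0815 -0.0674]
side 1 1594 [-0.1007  0.0689]
[-0.6579  0.8039  1.2523  0.3435  1.492  -0.9304] [ 0.5389 -0.2553  0.036 ] [ 3.1414 -0.5217  1.7448]
amber 329 [504.2675  10.2492] [0.1674 0.2169 0.1269] [ 0.7166 -0.0129  0.0084]
amber 1115 [238.0664 124.7291] [ 0.0724 -0.015   0.0289] [ 0.5108 -0.1816  0.0471]
amber 202 [508.6188 143.0347] [0.0564 0.1999 0.0665] [ 0.7216 -0.1401  0.0061]
amber 1032 [225.7209 161.9254] [ 0.0485 -0.0242  0.0269] [ 0.5058 -0.2058  0.0374]
amber 971 [279.999  166.9464] [0.0447 0.0127 0.0243] [ 0.5425 -0.2033  0.037 ]
```

View pics/w5.png

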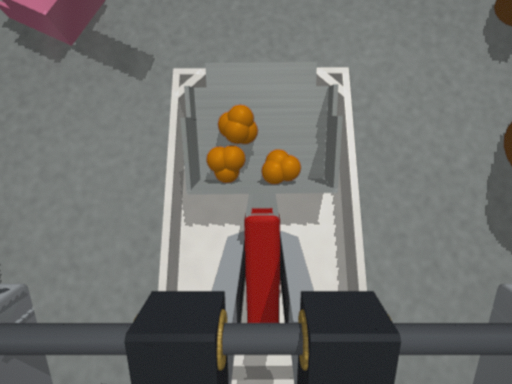

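All three lumps have slid to the rear of the pan: (238,124), (226,162) and (280,167). I lift it now.

{"method": "servo_tool", "body": {
  "plan": [
    [0,0.005,0,-0.0087,0,0,0],
    [0,0.01,0,-0.0173,0,0,0],
    [0,0.012,0,-0.021,0,0,0],
    [0,0.012,0,-0.021,0,0,0],
    [0,0.012,0,-0.021,0,0,0],
    [0,0.012,0,-0.021,0,0,0],
    [0,0.01,0,-0.0173,0,0,0],
    [0,0.005,0,-0.0087,0,0,0]
  ]
}}

```text
time_s: 14.65
ee_pos: [0.539, -0.255, 0.195]
eef_rot: [3.14, -0.518, 1.746]
force: [0.0, -0.2, -2.5]
grip_width: 0.0195
grip_force: 54.9
```

{"method": "servo_tool", "body": {
  "plan": [
    [0,0,0,0,-0.03,0,0.052],
    [0,0,0,0,-0.053,0,0.0921],
    [0,0,0,0,-0.053,0,0.0921],
    [0,0,0,0,-0.053,0,0.0921],
    [0,0,0,0,-0.053,0,0.0921],
    [0,0,0,0,-0.053,0,0.0921],
    [0,0,0,0,-0.053,0,0.0921],
    [0,0,0,0,0,0,0]
  ]
}}

```text
time_s: 15.65
ee_pos: [0.5383, -0.2548, 0.1931]
eef_rot: [3.14, -0.52, 1.048]
force: [0.4, -0.1, -1.6]
grip_width: 0.0196
grip_force: 54.9
```

Run:
```python
from h import *
np.set_printoptions(precision=4,suppress=True)
o=ctrl.get_obs();print(o['ee_pos'],o['eef_rot'],o['qpos'])
a=cam('scene');W=pts(a);q=W[(W[...,2]>.08)&(W[...,2]<.2)&(W[...,0]>.6)&(W[...,0]<1)&(W[...,1]>-.2)&(W[...,1]<.35)]
H,xe,ye=np.histogram2d(q[:,0],q[:,1],bins=[8,11],range=[[.6,1],[-.2,.35]]);print(H.astype(int))
q=W[(W[...,2]>.1)&(W[...,2]<.2)&(abs(W[...,0]-.8)<.1)&(abs(W[...,1]-.07)<.1)];print(np.median(q,0),q.max(0))
h=cv2.cvtColor(a['pixels'],cv2.COLOR_RGB2HSV).astype(int)
m=(h[...,0]>10)&(h[...,0]<26)&(h[...,1]>170)&(abs(W[...,0]-.53)<.12)&(W[...,1]<0);print('amber near',m.sum(),np.nanmedian(W[m],0))
```

```text
[ 0.5383 -0.2548  0.1931] [ 3.1402 -0.5204  1.0484] [-0.7287  0.4504  1.4296  0.5167  1.4017 -0.3314]
[[238   0   0   0   0   0   0   0   0   0   0]
 [  0   0   0   0   0   0   0   0   0   0   0]
 [284 338   0  47  21   0   0   0   0   0   0]
 [418 465   0   0   0   0  26   0   0   0   0]
 [  0   0   0   0   0 158 824   0   0   0  31]
 [649 588   0   0   0   0  43   0   0  33  15]
 [318 271   0   0   0   0   0   0   0  29  27]
 [  0   0   0   0   0   0   0   0   0   0  32]]
[0.8257 0.1144 0.1229] [0.8553 0.139  0.1703]
amber near 620 [ 0.5654 -0.1981  0.1937]
```

{"method": "servo_tool", "body": {
  "plan": [
    [0,0.0164,-0.0065,0.0094,0,0,0],
    [0,0.0355,-0.014,0.0203,0,0,0],
    [0,0.0423,-0.0167,0.0242,0,0,0],
    [0,0.0423,-0.0167,0.0242,0,0,0],
    [0,0.0423,-0.0167,0.0242,0,0,0],
    [0,0.0423,-0.0167,0.0242,0,0,0],
    [0,0.0355,-0.014,0.0203,0,0,0],
    [0,0.0164,-0.0065,0.0094,0,0,0]
  ]
}}

```text
time_s: 16.7
ee_pos: [0.6024, 0.0742, 0.1929]
eef_rot: [3.14, -0.52, 1.052]
force: [0.3, -0.1, -1.9]
grip_width: 0.0195
grip_force: 54.9
```

```bash
cat > plan.py <<'E'
# rows from the present pose: tilt th(k) with lip tip at height tz(k) over the bowl, 28 mm short of its axis
from h import *
from scipy.spatial.transform import Rotation as R
import sys
np.set_printoptions(precision=4,suppress=True)
def go(th,tz,short=.028,B=(.679,.205)):
    o=ctrl.get_obs();r0=R.from_euler('xyz',o['eef_rot']);x=r0.as_matrix()[:,0];hd=np.arctan2(x[1],x[0]);H=np.array([np.cos(hd),np.sin(hd),0])
    p=o['ee_pos'].copy();t=np.arctan2(x[2],np.hypot(x[0],x[1]));print('now',p,hd,t,o['qpos'])
    Y=np.array([H[1],-H[0],0]);up=np.array([0,0,1.])
    for a,z in zip(th,tz):
        X=H*np.cos(a)+up*np.sin(a);Z=H*np.sin(a)-up*np.cos(a)
        tip=np.array([*B,0])-short*H+up*z
        q=tip-.1165*X-.051*Z
        X0=H*np.cos(t)+up*np.sin(t);Z0=H*np.sin(t)-up*np.cos(t);d=q-p
        print(np.array([d@X0,d@Y,d@Z0,a-t]),'tcp',q);p,t=q,a
if __name__=='__main__': go(np.linspace(*map(float,sys.argv[1:3]),8),np.linspace(*map(float,sys.argv[3:5]),8))
E
python3 plan.py .46 0.0 .14 .085; python3 w.py w6.png | grep amber
python3 - <<'E'
from h import *
c=cam('wrist');W=pts(c);h=cv2.cvtColor(c['pixels'],cv2.COLOR_RGB2HSV).astype(int)
m=(h[...,0]>98)&(h[...,0]<115)&(h[...,1]>110)&(W[...,2]>.056)&(W[...,2]<.066);q=W[m]
if len(q)>50:
  A=np.c_[2*q[:,:2],np.ones(len(q))];x=np.linalg.lstsq(A,(q[:,:2]**2).sum(1),rcond=None)[0];print('bowl',len(q),x[:2],np.sqrt(x[2]+x[:2]@x[:2]))
E
```

```text
now [0.6024 0.0742 0.1929] 1.0517901960481417 0.5204130056208026 [-0.1474  0.3158  1.617   0.5547  1.0734  0.1353]
[-0.0323  0.0017  0.0494 -0.0604] tcp [0.6021 0.0704 0.134 ]
[ 0.0001 -0.     -0.0005 -0.0657] tcp [0.602  0.0703 0.1345]
[ 0.0006 -0.     -0.0003 -0.0657] tcp [0.6023 0.0707 0.135 ]
[ 0.0011  0.     -0.0001 -0.0657] tcp [0.6027 0.0715 0.1354]
[ 0.0016 -0.      0.     -0.0657] tcp [0.6035 0.0728 0.1358]
[ 0.0021 -0.      0.0002 -0.0657] tcp [0.6045 0.0746 0.136 ]
[ 0.0026 -0.      0.0002 -0.0657] tcp [0.6058 0.0768 0.1361]
[ 0.0031  0.      0.0003 -0.0657] tcp [0.6073 0.0795 0.136 ]Traceback (most recent call last):
  File "w.py", line 9, in <module>
    q=T[m];print('tray wall top in tool',len(q),'x',np.percentile(q[:,0],[1,99,99.7]),'y',np.percentile(q[:,1],[.3,99.7]),cv2.minAreaRect(q[:,:2].astype(np.float32)*1000))
                                                    ~~~~~~~~~~~~~^^^^^^^^^^^^^^^^^^^^
    return _quantile_unchecked(
        a, q, axis, out, overwrite_input, method, keepdims, weights)
    return _ureduce(a,
                    func=_quantile_ureduce_func,
    ...<5 lines>...
                    overwrite_input=overwrite_input,
                    method=method)
    r = func(a, **kwargs)
    result = _quantile(arr,
                       quantiles=q,
    ...<2 lines>...
                       out=out,
                       weights=wgt)
    slices_having_nans = np.isnan(arr[-1, ...])
                                  ~~~^^^^^^^^^
IndexError: index -1 is out of bounds for axis 0 with size 0
```

{"method": "servo_tool", "body": {
  "plan": [
    [0,-0.0081,0.0004,0.0124,0,0,0],
    [0,-0.0108,0.0006,0.0165,0,0,0],
    [0,-0.0134,0.0007,0.0205,0,0,0],
    [0,0,0,-0.0005,0,-0.1,0],
    [0,0.001,0,-0.0005,0,-0.1,0],
    [0,0.0018,0,0,0,-0.1,0],
    [0,0.0027,0,0,0,-0.1,0],
    [0,0.0035,0,0,0,-0.1,0]
  ]
}}

```text
time_s: 17.8
ee_pos: [0.6064, 0.0735, 0.1354]
eef_rot: [-3.141, -0.017, 1.046]
force: [0.7, -0.5, -2.0]
grip_width: 0.0195
grip_force: 54.9
```

```bash
python3 plan.py -.03 -.38 .082 .07;python3 - <<'E'
from h import *
c=cam('wrist');save(c,'w6.png');W=pts(c);h=cv2.cvtColor(c['pixels'],cv2.COLOR_RGB2HSV).astype(int)
m=(h[...,0]>98)&(h[...,0]<115)&(h[...,1]>110)&(W[...,2]>.056)&(W[...,2]<.066);q=W[m]
A=np.c_[2*q[:,:2],np.ones(len(q))];x=np.linalg.lstsq(A,(q[:,:2]**2).sum(1),rcond=None)[0];print('bowl',len(q),x[:2],np.sqrt(x[2]+x[:2]@x[:2]))
E
```

```text
now [0.6064 0.0735 0.1354] 1.046275897503759 0.016682512803775754 [0.0544 0.4898 1.4252 0.0149 1.2176 0.5738]
[ 0.0073 -0.003  -0.0009 -0.0467] tcp [0.6074 0.0813 0.1365]
[ 0.0027 -0.     -0.004  -0.05  ] tcp [0.6089 0.0838 0.1404]
[ 0.0028  0.     -0.0041 -0.05  ] tcp [0.6104 0.0865 0.1442]
[ 0.0029 -0.     -0.0041 -0.05  ] tcp [0.6121 0.0895 0.1479]
[ 0.003   0.     -0.0041 -0.05  ] tcp [0.614  0.0926 0.1514]
[ 0.0031 -0.     -0.0041 -0.05  ] tcp [0.616  0.0961 0.1546]
[ 0.0032  0.     -0.0041 -0.05  ] tcp [0.6181 0.0997 0.1577]
[ 0.0033  0.     -0.0041 -0.05  ] tcp [0.6203 0.1035 0.1606]
bowl 932 [0.67964548 0.20615406] 0.07155589119329028
```

View pics/w6.png

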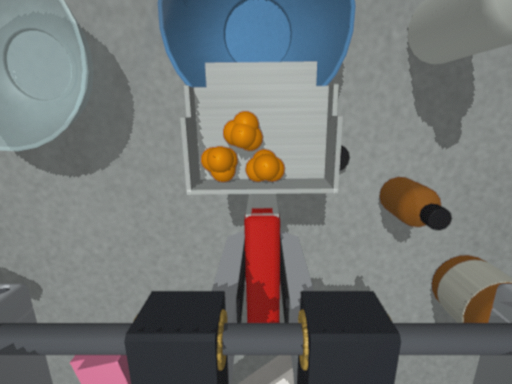

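The wrist view shows the scoop level, with its lip at (262,65) over the near rim of the blue bowl at (258,35) and the three lumps still at the rear of the pan. I begin pouring slowly.

{"method": "servo_tool", "body": {
  "plan": [
    [0,0.0073,-0.003,-0.0009,0,-0.045,0],
    [0,0.0027,0,-0.004,0,-0.05,0],
    [0,0.0028,0,-0.0041,0,-0.05,0],
    [0,0.0029,0,-0.0041,0,-0.05,0],
    [0,0.003,0,-0.0041,0,-0.05,0],
    [0,0.0031,0,-0.0041,0,-0.05,0],
    [0,0.0032,0,-0.0041,0,-0.05,0],
    [0,0.0033,0,-0.0041,0,-0.05,0]
  ]
}}

```text
time_s: 18.85
ee_pos: [0.6202, 0.1036, 0.1605]
eef_rot: [-3.139, 0.375, 1.048]
force: [-0.2, -0.5, -1.4]
grip_width: 0.0197
grip_force: 54.9
```

```bash
python3 plan.py -.45 -.9 .067 .06
```

```text
now [0.6202 0.1036 0.1605] 1.0481874166470304 -0.37503937568057505 [ 0.2226  0.683   1.1085 -0.2712  1.6111  0.7704]
[ 0.0049  0.0004 -0.0052 -0.075 ] tcp [0.6237 0.1091 0.1636]
[ 0.004  -0.     -0.0065 -0.0643] tcp [0.6269 0.1146 0.1677]
[ 0.004   0.     -0.0065 -0.0643] tcp [0.6303 0.1204 0.1714]
[ 0.0041 -0.     -0.0065 -0.0643] tcp [0.6337 0.1264 0.1747]
[ 0.0041  0.     -0.0066 -0.0643] tcp [0.6374 0.1327 0.1775]
[ 0.0042 -0.     -0.0066 -0.0643] tcp [0.6411 0.1392 0.1798]
[ 0.0042  0.     -0.0067 -0.0643] tcp [0.6449 0.1458 0.1816]
[ 0.0043  0.     -0.0067 -0.0643] tcp [0.6488 0.1526 0.183 ]
```

{"method": "servo_tool", "body": {
  "plan": [
    [0,0.0049,0,-0.0052,0,-0.07,0],
    [0,0.004,0,-0.0065,0,-0.065,0],
    [0,0.004,0,-0.0065,0,-0.065,0],
    [0,0.0041,0,-0.0065,0,-0.065,0],
    [0,0.0041,0,-0.0066,0,-0.065,0],
    [0,0.0042,0,-0.0066,0,-0.065,0],
    [0,0.0042,0,-0.0067,0,-0.065,0],
    [0,0.0043,0,-0.0067,0,-0.065,0]
  ]
}}

```text
time_s: 19.85
ee_pos: [0.6491, 0.1525, 0.1829]
eef_rot: [-3.136, 0.901, 1.052]
force: [0.7, 0.5, -0.9]
grip_width: 0.02
grip_force: 54.9
```

```bash
cat > l.py <<'E'
from h import *
np.set_printoptions(precision=4,suppress=True)
o=ctrl.get_obs();print(o['ee_pos'],o['eef_rot'],o['qpos'])
for n in('wrist','scene','side'):
    c=cam(n);save(c,'L_%s_%d.png'%(n,o['time_s']*10));W=pts(c);h=cv2.cvtColor(c['pixels'],cv2.COLOR_RGB2HSV).astype(int)
    m=(h[...,0]>10)&(h[...,0]<26)&(h[...,1]>150)&(abs(W[...,0]-.66)<.09)&(W[...,1]>.05)&(W[...,1]<.32)
    k,l,s,cc=cv2.connectedComponentsWithStats(m.astype(np.uint8))
    for i in range(1,k):
        if s[i,4]>15: print(n,s[i,4],cc[i],np.nanmedian(W[l==i],0))
    m=(h[...,0]>98)&(h[...,0]<115)&(h[...,1]>110)&(W[...,2]>.054)&(W[...,2]<.068)&(abs(W[...,1]-.2)<.12)&(abs(W[...,0]-.68)<.12);q=W[m]
    if len(q)>50:
        A=np.c_[2*q[:,:2],np.ones(len(q))];x=np.linalg.lstsq(A,(q[:,:2]**2).sum(1),rcond=None)[0];print('bowl',len(q),x[:2],np.sqrt(x[2]+x[:2]@x[:2]))
E
python3 l.py
```

```text
[0.6491 0.1525 0.1829] [-3.1359  0.9008  1.0522] [ 0.3741  1.1126  0.4962 -0.6477  2.2017  0.6886]
bowl 1897 [0.6799 0.207 ] 0.07095328876271817
scene 68 [341.3235 201.8088] [0.6572 0.2078 0.0203]
scene 59 [353.1864 208.1525] [0.6912 0.1959 0.0206]
bowl 215 [0.6773 0.2046] 0.07174341187833612
side 21 [187.9524 202.9048] [0.6885 0.2098 0.021 ]
bowl 67 [0.6775 0.2111] 0.07138837183983648
```

{"method": "servo_tool", "body": {
  "plan": [
    [0,-0.0157,0,-0.0124,0,0,0],
    [0,-0.0157,0,-0.0124,0,0,0],
    [0,-0.0157,0,-0.0124,0,0,0],
    [0,-0.02,0,0,0,0.18,0],
    [0,-0.03,0,0,0,0.18,0],
    [0,-0.03,0,0,0,0.18,0],
    [0,-0.03,0,0,0,0.18,0],
    [0,-0.03,0,0,0,0.18,0]
  ]
}}

```text
time_s: 21.0
ee_pos: [0.5887, 0.0501, 0.3155]
eef_rot: [3.134, -0.009, 1.048]
force: [0.7, -0.6, -1.5]
grip_width: 0.0195
grip_force: 54.9
```

```bash
python3 l.py
```

```text
[0.5887 0.0501 0.3155] [ 3.1339 -0.0091  1.0476] [0.0212 0.333  1.2267 0.0038 1.5705 0.5444]
wrist 520 [247.8519  31.0808] [0.6695 0.2237 0.0277]
wrist 258 [270.4535  37.0233] [0.6933 0.2001 0.0247]
bowl 498 [0.6796 0.2055] 0.0709878358525924
scene 207 [348.6618 202.8551] [0.6774 0.2086 0.0224]
bowl 284 [0.6773 0.2046] 0.07162764598767163
side 22 [187.8182 203.0909] [0.6895 0.2124 0.0234]
bowl 95 [0.6773 0.211 ] 0.07136675505781429
```

{"method": "servo_tool", "body": {
  "plan": [
    [0,0,0,0,0.008,0.009,0],
    [0,0,0,0,0,0,0.162],
    [0,0,0,0,0,0,0.162],
    [0,0,0,0,0,0,0.162],
    [0,0,0,0,0,0,0.162],
    [0,0,0,0,0,0,0.162],
    [0,0,0,0,0,0,0.162],
    [0,0,0,0,0,0,0.161]
  ]
}}

```text
time_s: 22.15
ee_pos: [0.5898, 0.0523, 0.3112]
eef_rot: [-3.131, 0.003, -0.089]
force: [0.3, 0.8, -1.4]
grip_width: 0.0194
grip_force: 54.9
```

{"method": "servo_tool", "body": {
  "plan": [
    [0,-0.03,0.007,0.02,0,0,0],
    [0,-0.035,0.008,0.03,0,0,0],
    [0,-0.035,0.008,0.03,0,0,0],
    [0,0,0,0.04,0,0,0],
    [0,0,0,0.04,0,0,0],
    [0,0,0,0.04,0,0,0],
    [0,0,0,0.03,0,0,0],
    [0,0,0,0.02,0,0,0]
  ]
}}

```text
time_s: 23.15
ee_pos: [0.4876, 0.0406, 0.0598]
eef_rot: [-3.131, 0.004, -0.083]
force: [-0.7, -0.6, -1.1]
grip_width: 0.0197
grip_force: 54.9
```

{"method": "servo_tool", "body": {
  "plan": [
    [0,0,0,0.003,-0.009,0,0],
    [0,0,0,0.003,0,0,0],
    [0,0,0,0.002,0,0,0],
    [0,0,0,0.001,0,0,0],
    [0,0,0,0,0,0,0],
    [0,0,0,0,0,0,0],
    [0,0,0,0,0,0,0],
    [0,0,0,0,0,0,0]
  ]
}}

```text
time_s: 24.15
ee_pos: [0.4875, 0.0396, 0.0525]
eef_rot: [-3.139, 0.002, -0.086]
force: [-0.8, -0.3, -1.6]
grip_width: 0.0194
grip_force: 54.9
```

{"method": "servo_tool", "body": {
  "plan": [
    [0,0,0,0.001,0,0,0],
    [0,0,0,0.001,0,0,0],
    [0,0,0,0.0005,0,0,0],
    [0,0,0,0,0,0,0],
    [0,0,0,0,0,0,0],
    [0,0,0,0,0,0,0],
    [0,0,0,0,0,0,0],
    [0,0,0,0,0,0,0]
  ]
}}

```text
time_s: 25.15
ee_pos: [0.4876, 0.0397, 0.0504]
eef_rot: [-3.139, 0.001, -0.086]
force: [-1.8, 0.1, 4.8]
grip_width: 0.0197
grip_force: 54.9
```

In contact with the table, so I release.

{"method": "servo_tool", "body": {
  "plan": [
    [60,0,0,0,0,0,0],
    [60,0,0,0,0,0,0],
    [60,0,0,0,0,0,0],
    [60,0,0,0,0,0,0],
    [60,0,0,0,0,0,0],
    [60,0,0,0,0,0,0],
    [60,0,0,0,0,0,0],
    [60,0,0,0,0,0,0]
  ]
}}

```text
time_s: 26.15
ee_pos: [0.4875, 0.0396, 0.05]
eef_rot: [-3.139, 0.002, -0.086]
force: [0.5, -0.0, 0.4]
grip_width: 0.0562
grip_force: 0.0
```

{"method": "servo_tool", "body": {
  "plan": [
    [80,0,0,-0.01,0,0,0],
    [80,0,0,-0.02,0,0,0],
    [80,0,0,-0.04,0,0,0],
    [80,0,0,-0.04,0,0,0],
    [80,0,0,-0.04,0,0,0],
    [80,0,0,-0.04,0,0,0],
    [80,0,0,0,0,0,0],
    [80,0,0,0,0,0,0]
  ]
}}

```text
time_s: 27.15
ee_pos: [0.4875, 0.0391, 0.2395]
eef_rot: [-3.139, 0.003, -0.086]
force: [-0.9, 0.2, -0.1]
grip_width: 0.0754
grip_force: 0.0
```

```bash
python3 l.py; python3 -c "
import cv2,glob
f=[x for x in sorted(glob.glob('pics/L_scene_*'))][-1];print(f);cv2.imwrite('pics/end.png',cv2.resize(cv2.imread(f)[130:384,120:420],None,fx=2.3,fy=2.3,interpolation=cv2.INTER_CUBIC))"
```

```text
[0.4875 0.0391 0.2395] [-3.1392  0.0025 -0.0858] [0.0038 0.1382 1.6377 0.0026 1.368  1.6599]
wrist 451 [108.2506  12.8404] [0.6928 0.1984 0.0233]
wrist 366 [84.0246 27.6913] [0.6795 0.2282 0.0289]
wrist 184 [99.8315 45.5326] [0.6592 0.214  0.0286]
wrist 69 [111.3913  52.9565] [0.6515 0.206  0.0199]
bowl 903 [0.6792 0.2053] 0.07131156809995032
scene 205 [348.7317 202.7805] [0.6775 0.2086 0.0226]
bowl 268 [0.6773 0.2049] 0.07154504906274983
side 23 [187.913 203.087] [0.6879 0.214  0.0238]
bowl 91 [0.6779 0.211 ] 0.07166594247082435
pics/L_scene_271.png
```

View pics/end.png

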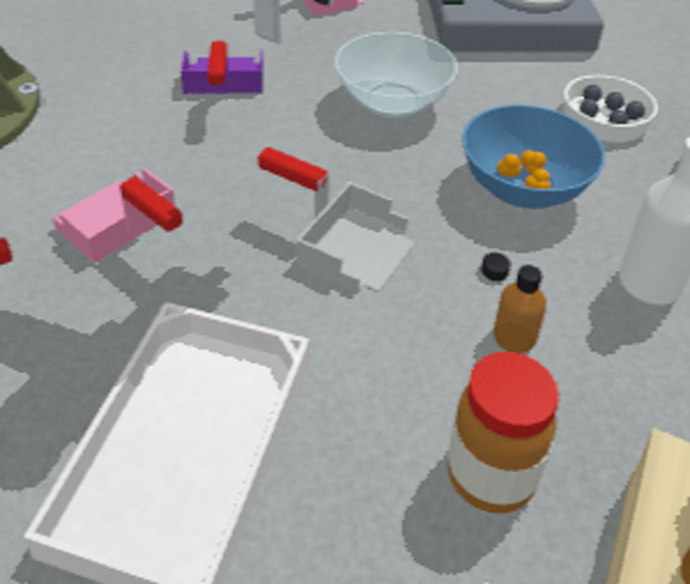

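The final view shows the tray empty, the three lumps in the upright blue bowl at about (527,168), and the scoop flat at (355,240), clear of the tray.

```bash
python3 -c "
from station import ctrl;print(ctrl.hand_in())"
```

```text
the job is handed in; nothing more can be done
None
```

I handed the job in at about 27 s: the last pictures show all three lumps in the upright blue bowl and the scoop lying flat on the table, clear of the tray; hand-in returned no verdict.

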